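# Load the sample vial and hold the filter knob at the third click

## Task

Stand the amber sample vial from the white tray in the empty well of the photometer, right down on its bottom, and let go of it. Then turn the filter knob clockwise from its sprung home position, counting the clicks to the third stop (blue dot), and keep hold of it there: it runs back when let go, so finish while still gripping the knob at that stop. Leave the other vials and the things on the desk as they are.

Things in the scene. Friction and masses are not known exactly. Their poses are not given: they have to be found in the camera images.
- photometer: Benchtop filter photometer, fixed, 240 (x) by 340 mm (y). Origin: centre of its footprint on the desk; x from its front edge to its back, y to its left, z up. White deck 70 mm above the desk. On its left half a grey cell block with two wells, 100 by 150 mm, top 120 mm above the desk; on its right half the filter knob on a round black dial, and behind it (x over 53 mm) a read-out up to 108 mm high.
- sample_well (a point): Centre of the mouth of the empty sample well (black ring), on the cell block's top, 120 mm above the desk. Round well, upright, 25 mm bore, 40 mm deep, so a seated vial's underside is 40 mm below this point and 55 mm of it stands out.
- blank_well (a point): Centre of the mouth of the other, equal well (white ring), 75 mm from the first, in which the blank vial stands.
- vial_amber: The sample: vial of amber (orange-brown) glass with a grey stopper, standing on the tray. 22 mm diameter, 95 mm tall: straight glass body up to 78 mm with a rounded heel (foot tapers to 16 mm over the lowest 4 mm), then a stopper 18 mm wide and 17 mm tall. About 45 g. Origin: centre of its underside, z up its axis.
- vial_green: Vial of green glass, not wanted, standing on the tray. 22 mm diameter, 95 mm tall: straight glass body up to 78 mm with a rounded heel (foot tapers to 16 mm over the lowest 4 mm), then a stopper 18 mm wide and 17 mm tall. About 45 g. Origin: centre of its underside, z up its axis.
- vial_blue: Vial of blue glass, not wanted, standing on the tray. 22 mm diameter, 95 mm tall: straight glass body up to 78 mm with a rounded heel (foot tapers to 16 mm over the lowest 4 mm), then a stopper 18 mm wide and 17 mm tall. About 45 g. Origin: centre of its underside, z up its axis.
- vial_blank: Blank: vial of clear glass with a white stopper, already in the other well of the photometer. 22 mm diameter, 95 mm tall: straight glass body up to 78 mm with a rounded heel (foot tapers to 16 mm over the lowest 4 mm), then a stopper 18 mm wide and 17 mm tall. About 45 g. Origin: centre of its underside, z up its axis.
- tray: White shallow tray, fixed, 150 by 140 mm, floor 3 mm thick, rim 10 mm high. Three vials stand in it about 75 mm apart. Origin: centre of its underside.
- selector_grip (a point): On the filter knob's upright axis at the height to grip, 105 mm above the desk. The knob is a black bar 46 mm long, 14 mm thick and 34 mm tall (from 10 to 44 mm above the deck) on a round skirt of 48 mm. This point's x axis runs along the bar to the end with the white pointer line; the fingers close across the 14 mm.
- selector_pointer (a point): Middle of the bar's pointer end face, 23.5 mm from the knob's axis, at grip height. At home it points 60 degrees to the left (anticlockwise from above) of the photometer's x axis. Coloured dots on the dial mark the stops, clockwise: black in a white ring (home), red, green, blue (third), violet, white.
- selector (a joint): Angle of the filter knob in rad, 0 at its home stop, growing clockwise seen from above; a click stop every 0.419 rad (24 degrees), the third at 1.257, the fifth the last. A spring (0.09 N m at home, 0.13 at the third stop) drives it back home; the clicks swing this by 0.055 N m, stiffest a quarter click past a stop, easiest a quarter before the next. It does not stay at a stop by itself.
- slide_box: Black and blue microscope-slide box, 87 by 62 by 32 mm, loose on the desk. Origin: centre of its underside.
- petri_dish: Closed clear petri dish, 92 mm diameter, 18 mm high, loose on the desk. Origin: centre of its underside.
- forceps: Steel forceps lying on the desk, 120 mm long, 9 mm high. Origin: underneath its middle.
- wash_bottle: White plastic wash bottle with red cap and spout, 66 mm diameter, 190 mm tall with the spout. Origin: centre of its underside.
Not all that is in view belongs to the job. Several things look just like the vial_amber: the one meant starts farthest to the robot's left.

How it is judged:
By the outcome, as a careful person would: the job done as asked, in the order asked, and still so for the second after the job is handed in, while the arm keeps its last pose, push and grip.
It also fails if it takes over 45 s, if anything falls off the work surface, if the arm or the gripper's body presses on something with over 40 N, if the wrist force passes 120 N, or if a joint passes its speed limit or range.

## Robot

A 6-joint arm with a two-finger parallel gripper is mounted at the origin on the work surface. World frame = base frame: x ahead of the robot, y to its left, z up, the work surface at z = 0. Lengths are in m, angles in rad, forces in N, time in s.
With the tool pointing down it reaches from about 0.375 to 0.975 m from the base axis. Payload 3.8 kg.
Tool frame: the origin (TCP) lies on the mounting face of the last link; the fingertips stand 173 mm ahead of it and the grasp point (between the pads) lies 155 mm ahead of it; z points along the fingers, y is the direction in which the jaws open and shut (so a half turn about z gives the same grasp; the last joint's range is limited). The gripper opens to 85 mm and grips with 20 to 120 N. Pads are 22 mm wide; open, the fingers measure 114 mm over their backs; the gripper's body (76 mm by 85 mm) begins 54 mm behind the grasp point. The pads swing forward as they close: fully open they stand 13 mm farther back than shut.
Start: joints at [1.125, 0.264, 1.604, -0, 1.274, -0.037], TCP at [0.268, 0.619, 0.405] pointing down, gripper open.
Joint ranges: [-2.63, 2.63], [-0.94, 2.18], [0.31, 2.57], [-1.31, 4.45], [0, 2.66], [-2.55, 2.55]. Speed limits (rad/s): [2.57, 2.57, 3.14, 3.14, 3.14, 3.14].

## Interface

Orientations are given as a rotation vector (axis times angle).
In Python, from workcell import bot gives the robot as it stands.
- The arm moves only by the shell command python3 -m jog 'ROWS' [FORCE]. ROWS is JSON, a list that holds one entry, the list of rows, each a list of 7 numbers: the closure, from 0 (fully open) to 1 (shut), then the shift along the tool's x, y, z in cm, then the turn, a rotation vector about the tool's x, y, z in rad. A call has 1 to 12 rows; each row is the pose to reach, as a shift and turn from the pose commanded when the call began, along the tool's axes at that moment; what a row does not reach only later rows make up. A row lasts 1/8 s, in which the tool goes at most 62.5 mm and 10.7 degrees, less where a joint would pass 70% of its speed; a pose out of reach is approached as far as the arm can. A call with a gripper value outside its range is refused whole. The fingers move at their own pace and stop on an object; FORCE is the grip in N (left out, the last holds). Time passes only in rows, so rows that repeat a pose let the fingers close. It gives the time, the measured TCP pose, the force and the opening at its end, in the units of the state.
- bot.read_state(): the state, without advancing time (a new reading comes with each control period).
- bot.read_camera(name): name is "side" or "top" or "wrist"; returns the picture (420x560x3 uint8, red, green, blue); there is no depth.
- bot.camera_model(name): a dict with "intrinsics" (3x3 intrinsics, pixels), "rvec" (rotation vector, rad) and "tvec" (3), from world to camera coordinates, as OpenCV has them. Camera axes: x right, y down, z forward; pixel columns grow to the right and rows downward; lengths in m; the calibration is good to about 2 mm. A picture is of the moment at which its call begins: read the wrist's pose just before it. camera_model takes no time and is no camera call; for the wrist camera it gives the pose at the moment of the call.
- bot.finish_job(): hands the job in, once; it reports no verdict.
The state is a dict: "time": time; "q": joint angles; "joint_vel": joint speeds; "joint_torque": joint torques, N m; "tool_pos": TCP position; "tcp_rot": TCP orientation; "wrist_force": force on the tool from outside, world axes, zero at the start; "torque": the same for the moment, N m; "width": opening from 0.0 (shut) to 1.0 (fully open).
Only numpy, scipy, OpenCV 4.12 (cv2) and the standard library are available. Lean on these libraries where they do the work, as an engineer would, in place of code of your own. Each camera call takes 0.05 s, during which the arm holds its last target.

## Working session

There is one attempt and no reset: what is moved stays moved. The work goes in short steps, Python scripts to look and compute and a shell command to move; the robot and the scene stay as the last step left them, time stands still between calls to the robot, and variables do not carry over. Pictures are saved under pics/ and viewed, and the job is handed in when it is done.

```bash
ls; mkdir -p pics; cat > h.py <<'E'
import numpy as np,cv2
from workcell import bot
def cam(n):
    m=bot.camera_model(n);K=np.array(m["intrinsics"],float);R=cv2.Rodrigues(np.array(m["rvec"],float))[0];t=np.array(m["tvec"],float).ravel();return K,R,t
def plane(n,uv,z,c=None):
    K,R,t=c or cam(n);o=-R.T@t;d=R.T@np.linalg.inv(K)@np.array([uv[0],uv[1],1.]);return o+d*(z-o[2])/d[2]
def proj(n,P,c=None):
    K,R,t=c or cam(n);p=K@(R@np.array(P,float)+t);return p[:2]/p[2]
def shot(n,f):
    im=bot.read_camera(n);cv2.imwrite("pics/"+f,im[:,:,::-1]);return im
E
python3 - <<'E'
from h import *
print(bot.read_state())
for n in("side","top","wrist"):
    c=cam(n);print(n,(-c[1].T@c[2]).round(3),c[0].round(1).tolist());shot(n,n+"0.png")
E
```

```text
pics
{'time': 0.0, 'q': array([ 1.12515531e+00,  2.64807617e-01,  1.60540264e+00, -9.93806792e-06,
        1.27367662e+00, -3.69110992e-02]), 'joint_vel': array([-8.50148508e-05, -2.68800562e-04,  1.18288296e-03, -1.11723715e-03,
        1.10892892e-03, -8.59736359e-04]), 'joint_torque': array([-2.18352987e-03, -5.15115166e+01, -3.67309964e+01, -4.00125482e-04,
        1.32980020e-02,  1.40004931e-05]), 'tool_pos': array([0.26813772, 0.61908527, 0.40330939]), 'tcp_rot': array([-0.63745744, -3.07568757,  0.00350234]), 'wrist_force': array([-0.66832669, -0.5290868 , -0.01070618]), 'torque': array([ 0.01799544, -0.03927958, -0.00918146]), 'width': 0.9971533027115708}
side [-0.236 -1.205  0.94 ] [[532.3, 0.0, 277.0], [0.0, 532.3, 209.5], [0.0, 0.0, 1.0]]
top [0.331 0.029 1.765] [[459.9, 0.0, 281.0], [0.0, 459.9, 203.9], [0.0, 0.0, 1.0]]
wrist [0.194 0.652 0.373] [[330.8, 0.0, 283.1], [0.0, 330.8, 213.2], [0.0, 0.0, 1.0]]
```

View pics/side0.png

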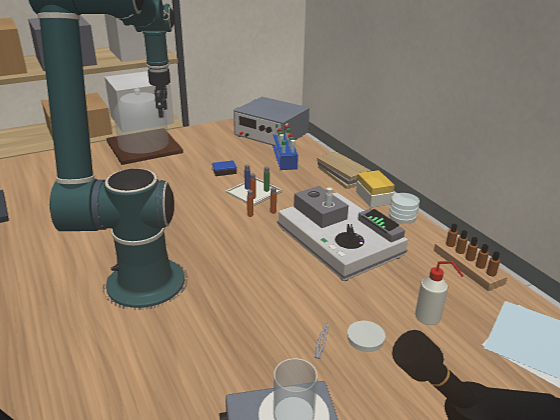

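View pics/top0.png

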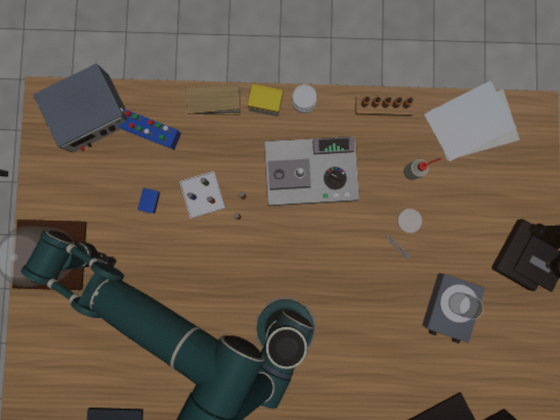

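View pics/wrist0.png

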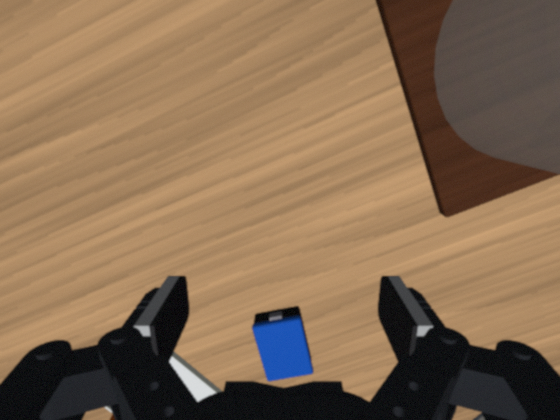

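The top view shows the tray at about (202,194), the photometer at (312,171), and two amber decoys on the desk at (240,195) and (237,216). The side view shows the same layout. I'll zoom in.

```bash
python3 - <<'E'
import cv2
t=cv2.imread("pics/top0.png")[125:235,170:370];s=cv2.imread("pics/side0.png")[150:285,210:415]
cv2.imwrite("pics/t0z.png",cv2.resize(t,None,fx=4,fy=4,interpolation=2))
cv2.imwrite("pics/s0z.png",cv2.resize(s,None,fx=3.9,fy=3.9,interpolation=2))
E
```

```text
(no output)
```

View pics/t0z.png

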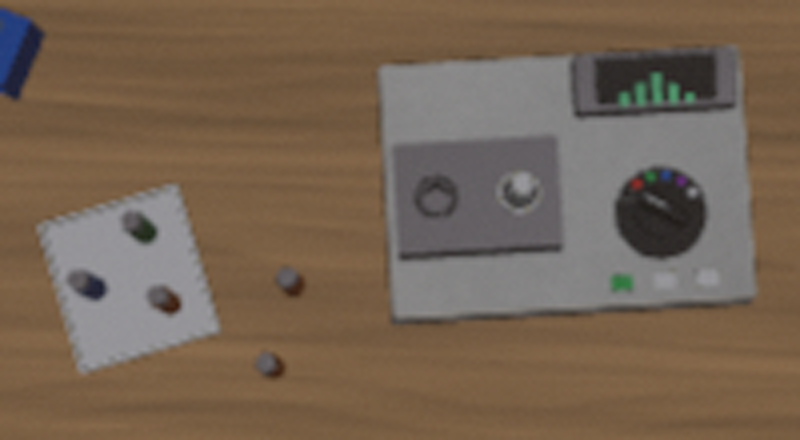

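View pics/s0z.png

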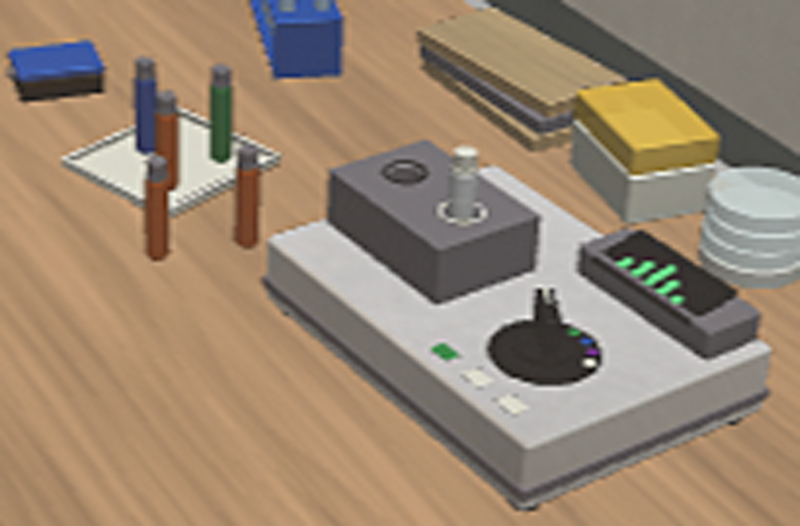

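```bash
python3 - <<'E'
from h import *
P=lambda x,y,z:plane("top",((x+.5)/4-.5+170,(y+.5)/4-.5+125),z).round(4)
for n,x,y,z in [("FL",393,320,.07),("BL",380,67,.07),("BR",740,48,.07),("FR",755,298,.07),("well",437,195,.12),("blankring",519,193,.12),("knob dial",660,212,.07),("amber top",157,294,.098),("amber foot",170,304,.005),("blue",79,278,.098),("green",132,219,.098),("dec1",286,276,.095),("dec2",265,361,.095)]: print(n,P(x,y,z))
S=lambda x,y,z:plane("side",((x+.5)/3.9-.5+210,(y+.5)/3.9-.5+150),z).round(4)
for n,x,y,z in [("amber top",167,98,.098),("well",406,172,.12),("blankring",463,212,.12),("knobtop?",545,295,.114),("dial",546,352,.075)]: print(n,S(x,y,z))
s=bot.read_state();print(cv2.Rodrigues(s['tcp_rot'])[0].round(3))
E
```

```text
FL [0.4576 0.0771 0.07  ]
BL [0.6941 0.0961 0.07  ]
BR [ 0.7212 -0.2398  0.07  ]
FR [ 0.487 -0.257  0.07 ]
well [0.5679 0.0393 0.12  ]
blankring [ 0.5717 -0.0345  0.12  ]
knob dial [ 0.5647 -0.1677  0.07  ]
amber top [0.4735 0.2915 0.098 ]
amber foot [0.4722 0.2933 0.005 ]
blue [0.4862 0.363  0.098 ]
green [0.5415 0.3169 0.098 ]
dec1 [0.4934 0.1751 0.095 ]
dec2 [0.4153 0.1916 0.095 ]
amber top [0.4703 0.2851 0.098 ]
well [0.5687 0.0405 0.12  ]
blankring [ 0.5752 -0.0352  0.12  ]
knobtop? [ 0.5692 -0.1578  0.114 ]
dial [ 0.5625 -0.1744  0.075 ]
[[-0.918  0.398 -0.001]
 [ 0.398  0.918 -0.002]
 [ 0.    -0.002 -1.   ]]
```

```bash
cat >> h.py <<'E'
def go(tgt,yaw_y_deg=None):
    "print tool-frame shift (cm) and z-turn to reach TCP target with tool down, jaw y-axis at yaw"
    s=bot.read_state();R=cv2.Rodrigues(s['tcp_rot'])[0];d=R.T@(np.array(tgt)-s['tool_pos'])*100
    print("t",round(s['time'],2),"pos",s['tool_pos'].round(4),"w",round(s['width'],3),"f",s['wrist_force'].round(1),"shift cm",d.round(2))
    if yaw_y_deg is not None:
        a=np.radians(yaw_y_deg);y=np.array([np.cos(a),np.sin(a),0]);z=np.array([0,0,-1.]);G=np.stack([np.cross(y,z),y,z],1)
        print("turn",cv2.Rodrigues(R.T@G)[0].ravel().round(3))
E
python3 -c "
from h import *
go((.472,.292,.36),-25)"
```

```text
t 0.15 pos [0.2682 0.6191 0.4036] w 1.0 f [ 0.6 -0.1 -0.7] shift cm [-31.7  -21.91   4.4 ]
turn [-1.000e-03  1.000e-03  1.598e+00]
```

```bash
python3 -m jog '[[[0,-4.5,-3.1,0.6,0,0,0.18],[0,-9,-6.2,1.2,0,0,0.36],[0,-13.5,-9.3,1.8,0,0,0.54],[0,-18,-12.5,2.5,0,0,0.72],[0,-22.5,-15.6,3.1,0,0,0.9],[0,-27,-18.7,3.7,0,0,1.08],[0,-30,-21,4.2,0,0,1.26],[0,-31.7,-21.9,4.4,0,0,1.44],[0,-31.7,-21.9,4.4,0,0,1.6],[0,-31.7,-21.9,4.4,0,0,1.6],[0,-31.7,-21.9,4.4,0,0,1.6]]]' 40
python3 - <<'E'
from h import *
go((.472,.292,.36),-25);print(bot.read_state()['q'].round(3))
im=shot("wrist","w1.png")
for P in [(.472,.292,.098),(.486,.363,.098),(.5415,.317,.098)]:print(proj("wrist",P).round(1))
E
```

```text
time: 1.52
tool_pos: [0.472, 0.2925, 0.3605]
tcp_rot: [-2.648, -1.69, 0.001]
wrist_force: [-0.6, 0.2, -0.0]
width: 1.001
t 1.52 pos [0.472  0.2925 0.3605] w 1.001 f [-0.6  0.2 -0. ] shift cm [-0.05  0.03  0.05]
turn [-0.     0.     0.001]
[0.51  0.071 1.911 0.    1.16  0.945]
[284.8 219.8]
[259.6 121.8]
[360.5 149.1]
```

View pics/w1.png

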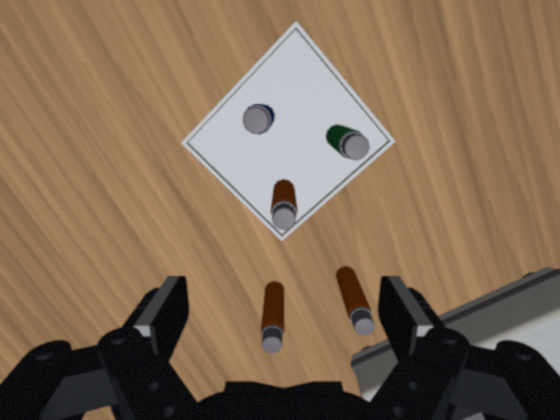

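The wrist view shows the tray's amber vial with its stopper top at about (284,217), blue at (258,118), and green at (354,145). The two decoys are at (272,342) and (362,322), off the tray.

```bash
python3 - <<'E'
from h import *
c=cam("wrist");im=cv2.imread("pics/w1.png")
z=im[165:245,240:330];cv2.imwrite("pics/w1z.png",cv2.resize(z,None,fx=7,fy=7,interpolation=2))
hsv=cv2.cvtColor(im,cv2.COLOR_BGR2HSV)
m=((hsv[...,1]<60)&(hsv[...,2]>90)&(hsv[...,2]<150)).astype(np.uint8)
m[:165]=0;m[245:]=0;m[:,:240]=0;m[:,330:]=0
n,l,st,ce=cv2.connectedComponentsWithStats(m)
for i in range(1,n):
    if st[i,4]>80:print(st[i],ce[i],plane("wrist",ce[i],.098).round(4))
E
```

```text
[240 179  90  57 725] [283.68965517 213.94758621] [0.4731 0.2965 0.098 ]
```

View pics/w1z.png

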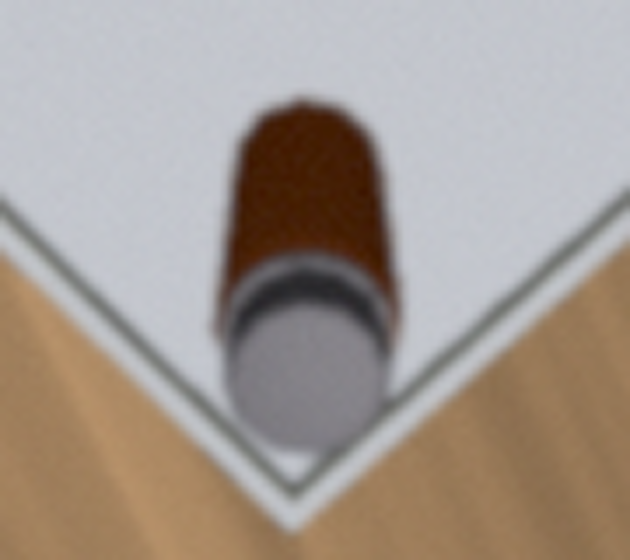

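```bash
python3 - <<'E'
from h import *
p=plane("wrist",(283.6,218.3),.098);print(p)
go((p[0],p[1],.070+.155))
E
```

```text
[0.47165509 0.293421   0.098     ]
t 1.57 pos [0.4719 0.2927 0.3606] w 0.998 f [-0.3  0.4  1.3] shift cm [ 0.06 -0.05 13.56]
```

```bash
python3 -m jog '[[[0.4,0,0,0,0,0,0],[0.4,0.06,-0.05,3,0,0,0],[0.4,0.06,-0.05,6,0,0,0],[0.4,0.06,-0.05,9,0,0,0],[0.4,0.06,-0.05,12,0,0,0],[0.4,0.06,-0.05,13.6,0,0,0],[0.4,0.06,-0.05,13.6,0,0,0],[0.4,0.06,-0.05,13.6,0,0,0]]]' 30
python3 - <<'E'
from h import *
shot("wrist","w2.png")
E
```

```text
time: 2.58
tool_pos: [0.4726, 0.2936, 0.2258]
tcp_rot: [2.651, 1.686, 0.003]
wrist_force: [0.1, 0.8, -0.4]
width: 0.603
```

View pics/w2.png

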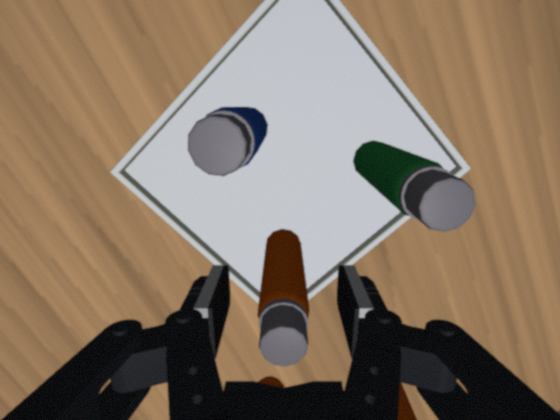

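The stopper at (283,342) is centred between the fingers. Closing now.

```bash
python3 -m jog '[[[0.6,0,0,0,0,0,0],[0.9,0,0,0,0,0,0],[0.9,0,0,0,0,0,0],[0.9,0,0,0,0,0,0],[0.9,0,0,0,0,0,0]]]' 30
python3 - <<'E'
from h import *
shot("wrist","w3.png")
c=cam("wrist");p=plane("wrist",(283.6,342),.098);print(p)
go((.472,.2934,.42))
E
```

```text
time: 3.25
tool_pos: [0.4725, 0.2934, 0.2258]
tcp_rot: [2.651, 1.686, 0.003]
wrist_force: [-0.6, -0.5, 5.0]
width: 0.243
[0.47208498 0.29435034 0.098     ]
t 3.3 pos [0.4725 0.2934 0.2258] w 0.25 f [-0.3  0.1  5.6] shift cm [  0.    -0.02 -19.42]
```

View pics/w3.png

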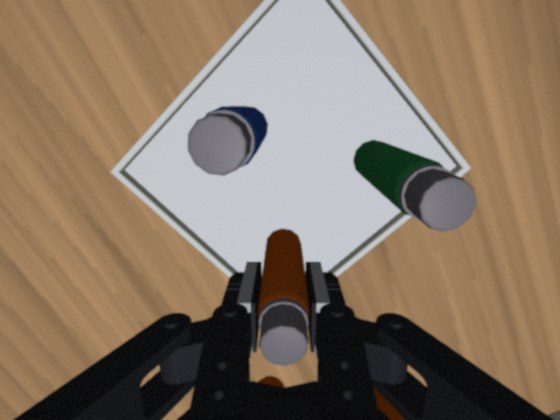

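```bash
python3 -m jog '[[[0.9,0,0,-2,0,0,0],[0.9,0,0,-6,0,0,0],[0.9,0,0,-11,0,0,0],[0.9,0,0,-16,0,0,0],[0.9,0,0,-21.4,0,0,0],[0.9,0,0,-21.4,0,0,0]]]' 30
python3 - <<'E'
from h import *
go((.547,.0,.44),-25)
E
```

```text
time: 4.05
tool_pos: [0.4731, 0.2938, 0.4447]
tcp_rot: [2.65, 1.685, 0.017]
wrist_force: [0.5, -0.2, -0.6]
width: 0.246
t 4.05 pos [0.4731 0.2938 0.4447] w 0.246 f [ 0.5 -0.2 -0.6] shift cm [-23.48  19.15   0.38]
turn [ 0.006 -0.009 -0.002]
```

```bash
python3 -m jog '[[[0.9,-4,3.3,0,0,0,0],[0.9,-8,6.6,0,0,0,0],[0.9,-12,9.8,0,0,0,0],[0.9,-16,13,0,0,0,0],[0.9,-20,16.3,0,0,0,0],[0.9,-23,18.8,0,0,0,0],[0.9,-23.5,19.1,0,0,0,0],[0.9,-23.5,19.1,0,0,0,0],[0.9,-23.5,19.1,0,0,0,0]]]' 30
python3 - <<'E'
from h import *
go((.547,.0,.44),-25)
c=cam("wrist")
im=shot("wrist","w4.png")
np.savez("c4.npz",*c)
print(proj("wrist",(.568,.040,.12),c))
E
```

```text
time: 5.18
tool_pos: [0.5449, 0.0003, 0.438]
tcp_rot: [-2.649, -1.687, 0.001]
wrist_force: [-0.2, 0.2, -0.3]
width: 0.24
t 5.17 pos [5.449e-01 3.000e-04 4.380e-01] w 0.24 f [-0.2  0.2 -0.3] shift cm [ 0.06  0.2  -0.2 ]
turn [-0.001  0.    -0.001]
[289.40044586 147.70630574]
```

View pics/w4.png

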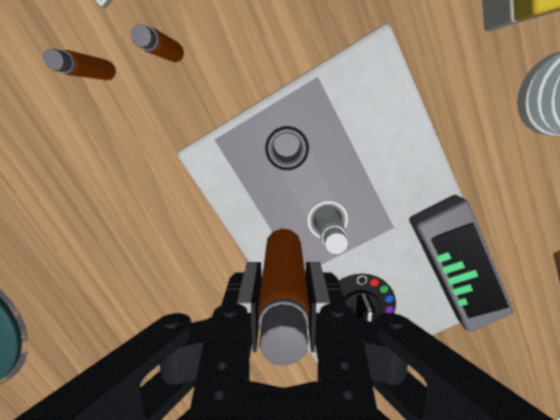

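The wrist view shows the black ring of the empty well at about (287,148), the blank vial at (330,225), and the vial in the gripper undisturbed. Next I'll fit the ring.

```bash
python3 - <<'E'
from h import *
a=np.load("c4.npz");c=[a[k] for k in a.files]
im=cv2.imread("pics/w4.png");g=cv2.cvtColor(im,cv2.COLOR_BGR2GRAY)
m=(g<55).astype(np.uint8);m[:118]=0;m[178:]=0;m[:,:255]=0;m[:,320:]=0
cs,_=cv2.findContours(m,cv2.RETR_CCOMP,cv2.CHAIN_APPROX_NONE)
for k in cs:
    if len(k)>30:
        e=cv2.fitEllipse(k);print(len(k),e,plane("wrist",e[0],.12,c).round(4))
z=im[110:190,245:335];cv2.imwrite("pics/w4z.png",cv2.resize(z,None,fx=7,fy=7,interpolation=2))
z=im[220:370,230:340];cv2.imwrite("pics/w4v.png",cv2.resize(z,None,fx=4,fy=4,interpolation=2))
# held vial prediction: axis below TCP
s=bot.read_state();R=cv2.Rodrigues(s['tcp_rot'])[0];T=s['tool_pos']
for h in (-.2228,-.2228+.095,-.2228+.078): print(proj("wrist",T+np.array([0,0,h]),c))
E
```

```text
62 ((286.4062194824219, 142.05308532714844), (28.97144317626953, 35.247249603271484), 179.58290100097656) [0.5677 0.0454 0.12  ]
117 ((286.5468444824219, 147.6088409423828), (41.02182388305664, 41.49647903442383), 10.132086753845215) [0.5658 0.0411 0.12  ]
114 ((286.5189208984375, 147.80296325683594), (39.98037338256836, 40.57963180541992), 176.0808563232422) [0.5657 0.041  0.12  ]
[285.01889329 239.7392882 ]
[286.36155419 343.20255658]
[285.98792275 314.41112431]
```

View pics/w4z.png

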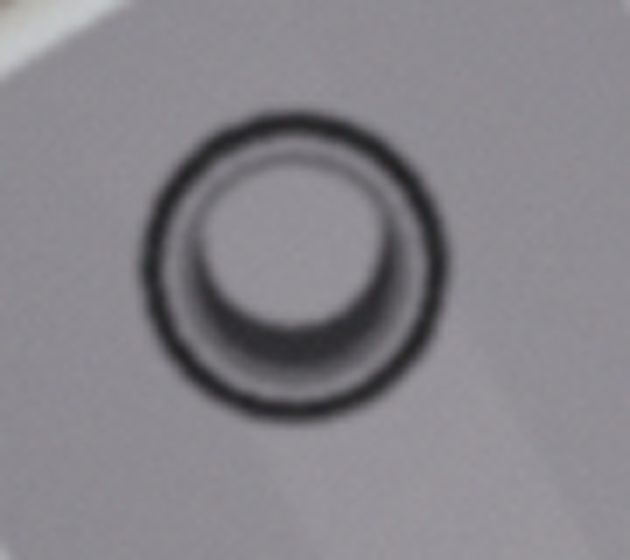

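View pics/w4v.png

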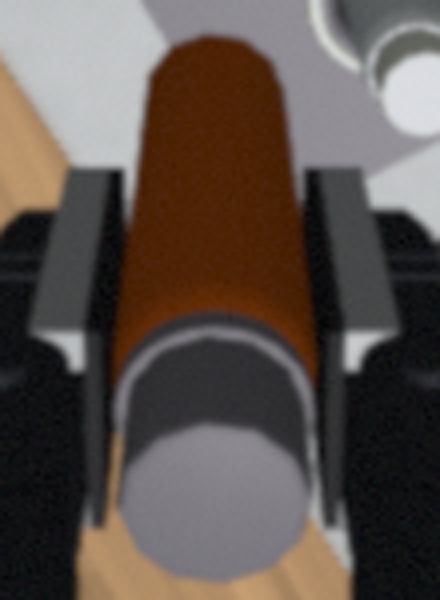

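```bash
python3 -c "
from h import *
go((.5675,.0402,.353),-25)"
```

```text
t 5.22 pos [5.450e-01 5.000e-04 4.383e-01] w 0.246 f [ 0.3 -0.  -0.8] shift cm [4.55 0.37 8.53]
turn [-0.001 -0.    -0.   ]
```

```bash
python3 -m jog '[[[0.9,1.5,0.1,0,0,0,0],[0.9,3,0.25,0,0,0,0],[0.9,4.5,0.37,0,0,0,0],[0.9,4.55,0.37,1,0,0,0],[0.9,4.55,0.37,3,0,0,0],[0.9,4.55,0.37,5,0,0,0],[0.9,4.55,0.37,7,0,0,0],[0.9,4.55,0.37,8.5,0,0,0],[0.9,4.55,0.37,8.5,0,0,0],[0.9,4.55,0.37,8.5,0,0,0],[0.9,4.55,0.37,8.5,0,0,0]]]' 30
python3 - <<'E'
from h import *
go((.5675,.0402,.353),-25)
im=shot("wrist","w5.png")[150:400,170:400]
cv2.imwrite("pics/w5z.png",cv2.resize(im[:,:,::-1],None,fx=2.4,fy=2.4,interpolation=2))
im=shot("side","s5.png")[140:250,250:390]
cv2.imwrite("pics/s5z.png",cv2.resize(im[:,:,::-1],None,fx=5,fy=5,interpolation=2))
E
```

```text
time: 6.6
tool_pos: [0.5684, 0.039, 0.3549]
tcp_rot: [2.65, 1.685, 0.003]
wrist_force: [0.7, -0.3, -0.9]
width: 0.245
t 6.6 pos [0.5684 0.039  0.3549] w 0.245 f [ 0.7 -0.3 -0.9] shift cm [ 0.07 -0.13  0.19]
turn [ 0.002 -0.001 -0.002]
```

View pics/w5z.png

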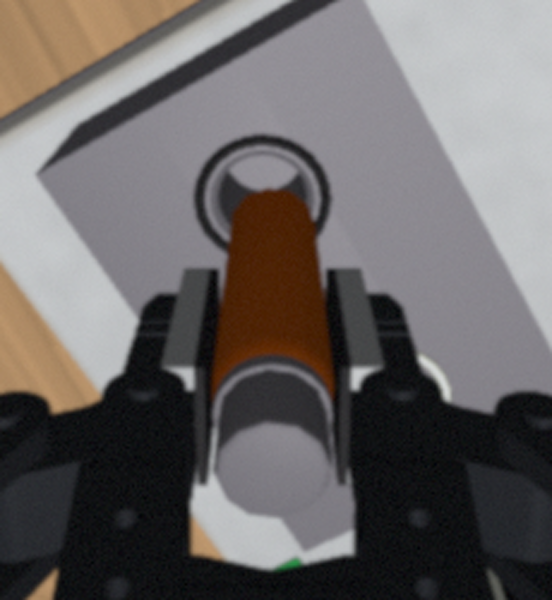

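View pics/s5z.png

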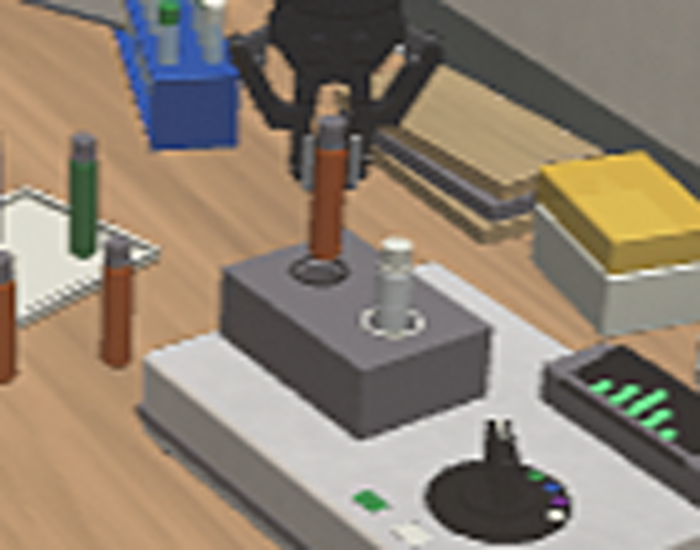

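```bash
python3 - <<'E'
from h import *
im=cv2.imread("pics/w5.png");g=cv2.cvtColor(im,cv2.COLOR_BGR2GRAY)
m=(g<60).astype(np.uint8);m[:200]=0;m[258:]=0;m[:,:245]=0;m[:,312:]=0
cs,_=cv2.findContours(m,cv2.RETR_EXTERNAL,cv2.CHAIN_APPROX_NONE)
k=max(cs,key=len)[:,0,:].astype(float)
k=k[(k[:,1]<240)&(k[:,1]>204)]
# keep outer points: algebraic fit after radial trimming
A=np.c_[2*k,np.ones(len(k))];x=np.linalg.lstsq(A,(k**2).sum(1),rcond=None)[0]
for _ in range(5):
    r=np.hypot(*(k-x[:2]).T);kk=k[abs(r-r.max())<3.0];A=np.c_[2*kk,np.ones(len(kk))];x=np.linalg.lstsq(A,(kk**2).sum(1),rcond=None)[0]
print(x[:2],np.sqrt(x[2]+x[0]**2+x[1]**2),len(kk),plane("wrist",x[:2],.12).round(4))
for P in [(.5684,.039,.12),(.5684,.039,.132),(.5684,.039,.227)]:print(proj("wrist",P))
E
```

```text
[278.89637961 233.85500916] 27.25338129569136 89 [0.565  0.0399 0.12  ]
[284.15463663 233.01695256]
[284.25790657 240.01382073]
[285.782726   343.32521327]
```

```bash
python3 -m jog '[[[0.9,0,-0.15,0,0,0,0],[0.9,0,-0.3,0,0,0,0],[0.9,0,-0.3,0,0,0,0],[0.9,0,-0.3,0,0,0,0]]]' 30
python3 - <<'E'
from h import *
go((.5657,.0402,.353),-25)
im=shot("wrist","w6.png")[150:400,170:400]
cv2.imwrite("pics/w6z.png",cv2.resize(im[:,:,::-1],None,fx=2.4,fy=2.4,interpolation=2))
im=shot("side","s6.png")[140:250,250:390]
cv2.imwrite("pics/s6z.png",cv2.resize(im[:,:,::-1],None,fx=5,fy=5,interpolation=2))
E
```

```text
time: 7.2
tool_pos: [0.5651, 0.0403, 0.3537]
tcp_rot: [2.651, 1.686, 0.0]
wrist_force: [-0.4, 0.2, 0.3]
width: 0.246
t 7.2 pos [0.5651 0.0403 0.3537] w 0.246 f [-0.4  0.2  0.3] shift cm [0.02 0.05 0.07]
turn [ 0.     0.    -0.002]
```

View pics/w6z.png

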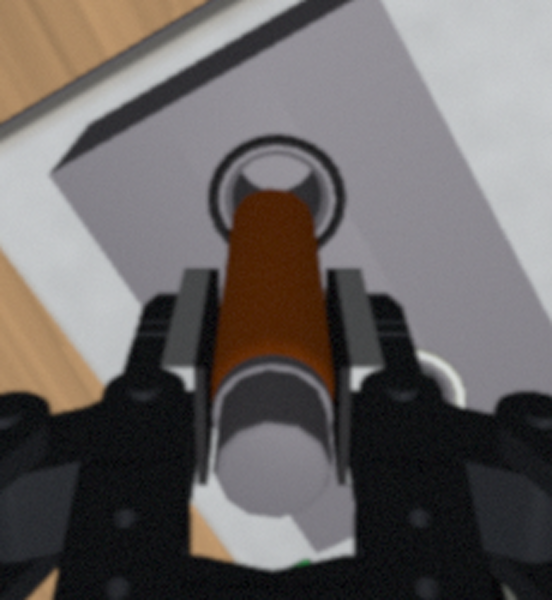

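View pics/s6z.png

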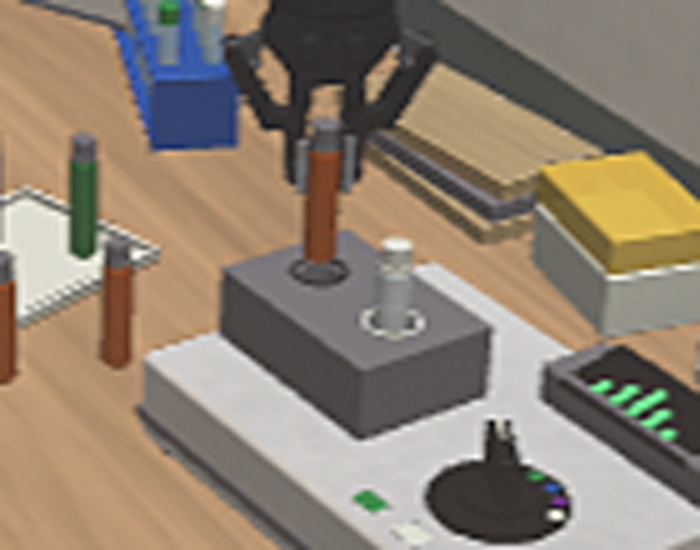

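```bash
python3 -m jog '[[[0.9,0,0.06,0,0,0,0],[0.9,0,0.06,0.5,0,0,0],[0.9,0,0.06,1,0,0,0],[0.9,0,0.06,1.5,0,0,0],[0.9,0,0.06,2,0,0,0],[0.9,0,0.06,2,0,0,0],[0.9,0,0.06,2,0,0,0]]]' 30
python3 - <<'E'
from h import *
go((.5657,.0402,.3028))
im=shot("side","s7.png")[140:250,250:390]
cv2.imwrite("pics/s7z.png",cv2.resize(im[:,:,::-1],None,fx=5,fy=5,interpolation=2))
E
```

```text
time: 8.18
tool_pos: [0.5657, 0.04, 0.3336]
tcp_rot: [-2.651, -1.686, 0.0]
wrist_force: [1.3, 0.9, -1.4]
width: 0.248
t 8.18 pos [0.5657 0.04   0.3336] w 0.248 f [ 1.3  0.9 -1.4] shift cm [ 0.01 -0.01  3.08]
```

View pics/s7z.png

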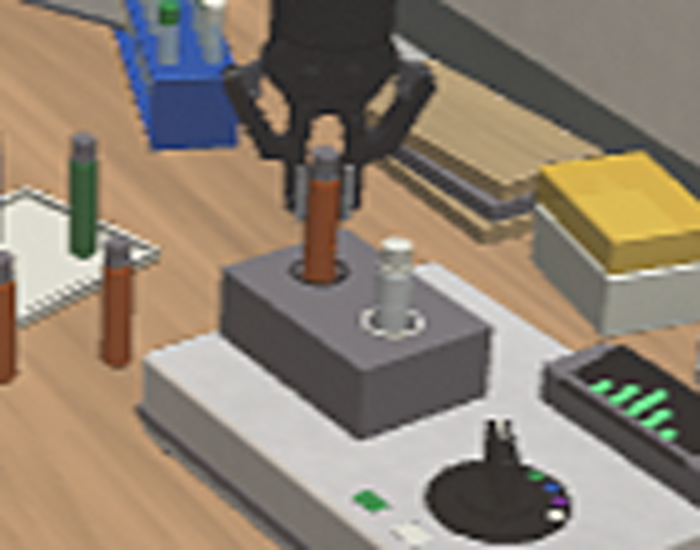

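The vial foot is now inside the ring, at about (321,282) in the zoom, and the forces are small. I'll go on down until just above the bottom.

```bash
python3 -m jog '[[[0.9,0,0,0.6,0,0,0],[0.9,0,0,1.2,0,0,0],[0.9,0,0,1.8,0,0,0],[0.9,0,0,2.4,0,0,0],[0.9,0,0,2.8,0,0,0],[0.9,0,0,2.8,0,0,0]]]' 30; python3 -c "
from h import *
go((.5657,.0402,.3028))"
```

```text
time: 8.98
tool_pos: [0.5657, 0.04, 0.3052]
tcp_rot: [-2.651, -1.686, 0.0]
wrist_force: [1.6, 1.7, -1.0]
width: 0.246
t 8.97 pos [0.5657 0.04   0.3052] w 0.246 f [ 1.6  1.7 -1. ] shift cm [ 0.01 -0.01  0.24]
```

```bash
python3 -m jog '[[[0.9,0,0,0.15,0,0,0],[0.9,0,0,0.25,0,0,0],[0.9,0,0,0.25,0,0,0],[0.9,0,0,0.25,0,0,0]]]' 30; python3 -c "
from h import *
go((.5657,.0402,.3028))"
```

```text
time: 9.48
tool_pos: [0.5657, 0.04, 0.3033]
tcp_rot: [2.651, 1.686, 0.0]
wrist_force: [1.3, 0.6, -0.9]
width: 0.244
t 9.47 pos [0.5657 0.04   0.3033] w 0.244 f [ 1.3  0.6 -0.9] shift cm [ 0.02 -0.01  0.05]
```

```bash
python3 -m jog '[[[0.9,0,0,0.1,0,0,0],[0.9,0,0,0.1,0,0,0],[0.9,0,0,0.15,0,0,0],[0.9,0,0,0.15,0,0,0]]]' 30; python3 -c "
from h import *
go((.5657,.0402,.3028))"
```

```text
time: 9.98
tool_pos: [0.5659, 0.04, 0.3028]
tcp_rot: [2.651, 1.686, 0.001]
wrist_force: [-2.1, 0.4, 6.9]
width: 0.248
t 9.97 pos [0.5659 0.04   0.3028] w 0.248 f [-2.1  0.4  6.9] shift cm [ 0.01 -0.02 -0.  ]
```

It touched bottom at the predicted height (+7 N). Opening and rising.

```bash
python3 -m jog '[[[0.6,0,0,0,0,0,0],[0.5,0,0,0,0,0,0],[0.45,0,0,0,0,0,0],[0.45,0,0,0,0,0,0],[0.45,0,0,-1,0,0,0],[0.45,0,0,-3,0,0,0],[0.45,0,0,-6,0,0,0],[0.45,0,0,-9,0,0,0],[0.45,0,0,-12,0,0,0],[0.45,0,0,-13,0,0,0]]]' 30
python3 - <<'E'
from h import *
go((.5647,-.1677,.36),-25);print(bot.read_state()['q'].round(2))
shot("wrist","w8.png")
im=shot("side","s8.png")[140:250,250:390]
cv2.imwrite("pics/s8z.png",cv2.resize(im[:,:,::-1],None,fx=5,fy=5,interpolation=2))
E
```

```text
time: 11.22
tool_pos: [0.5664, 0.04, 0.436]
tcp_rot: [2.648, 1.684, 0.009]
wrist_force: [-1.3, -0.2, -1.0]
width: 0.548
t 11.22 pos [0.5664 0.04   0.436 ] w 0.548 f [-1.3 -0.2 -1. ] shift cm [-18.9    8.61   7.6 ]
turn [ 0.006 -0.003 -0.002]
[ 0.03  0.04  1.8  -0.    1.29  0.46]
```

View pics/s8z.png

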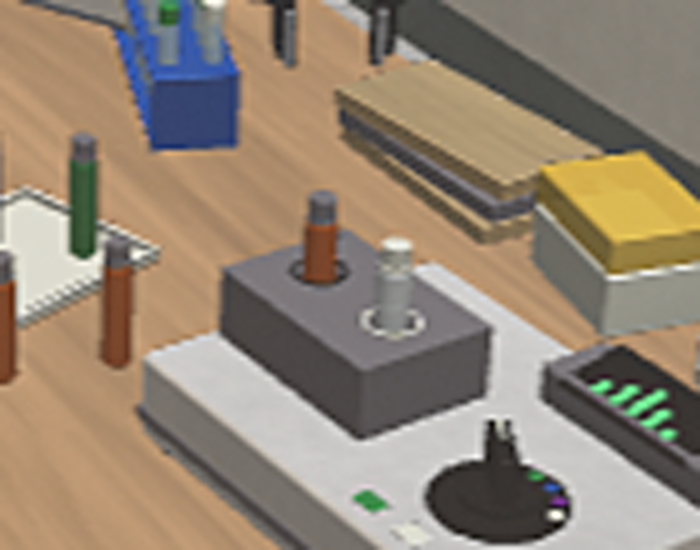

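View pics/w8.png

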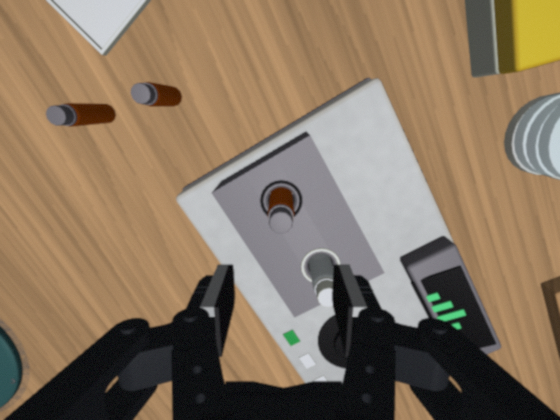

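The amber vial (side zoom 321,230) stands upright at the same height as the blank, and the gripper is clear. Next I'll move over the knob.

```bash
python3 -m jog '[[[0.3,-4,1.8,0,0,0,0],[0.3,-8,3.6,0,0,0,0],[0.3,-12,5.4,0,0,0,0],[0.3,-16,7.2,0.5,0,0,0],[0.3,-18.9,8.6,1,0,0,0],[0.3,-18.9,8.6,3,0,0,0],[0.3,-18.9,8.6,4,0,0,0],[0.3,-18.9,8.6,4,0,0,0],[0.3,-18.9,8.6,4,0,0,0]]]' 60
python3 - <<'E'
from h import *
go((.5647,-.1677,.36),-25)
c=cam("wrist")
im=shot("wrist","w9.png")
np.savez("c9.npz",*c)
cv2.imwrite("pics/w9z.png",cv2.resize(im[130:310,170:400,::-1],None,fx=3.3,fy=3.3,interpolation=2))
for P in [(.5647,-.1677,.114)]:print(proj("wrist",P,c))
E
```

```text
time: 12.45
tool_pos: [0.5636, -0.1667, 0.3918]
tcp_rot: [-2.65, -1.688, -0.0]
wrist_force: [-0.1, 0.4, -0.3]
width: 0.697
t 12.45 pos [ 0.5636 -0.1667  0.3918] w 0.697 f [-0.1  0.4 -0.3] shift cm [-0.05  0.14  3.18]
turn [ 0. -0. -0.]
[285.96449352 213.35731459]
```

View pics/w9.png

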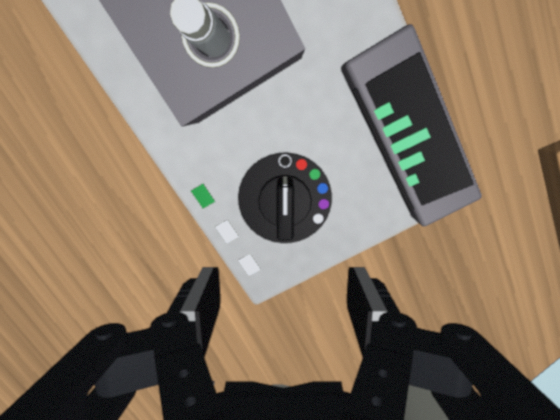

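View pics/w9z.png

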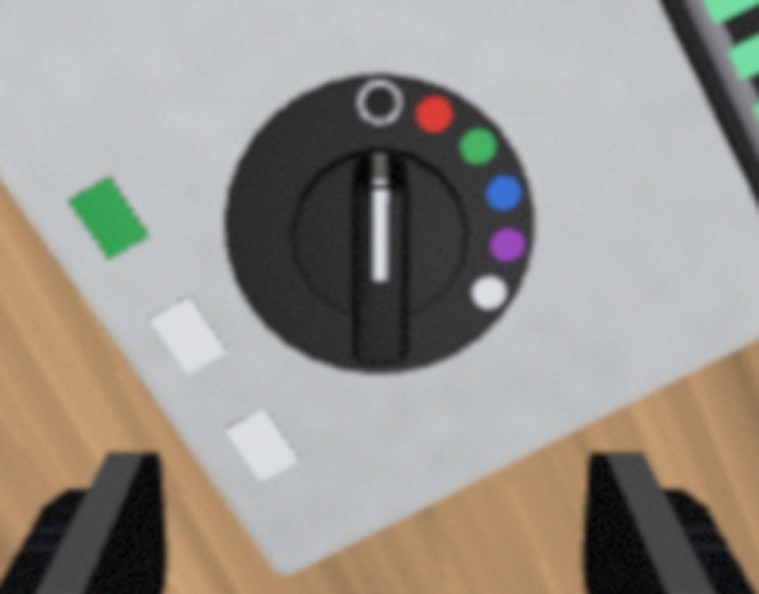

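The bar stands vertical in the image at (285,212), so the yaw matches. The white pointer faces the home dot at (285,161), and the blue dot is at (322,188).

```bash
python3 - <<'E'
from h import *
a=np.load("c9.npz");c=[a[k] for k in a.files]
im=cv2.imread("pics/w9.png");g=cv2.cvtColor(im,cv2.COLOR_BGR2GRAY)
m=(g<110).astype(np.uint8);m[:145]=0;m[250:]=0;m[:,:230]=0;m[:,340:]=0
k=max(cv2.findContours(m,cv2.RETR_EXTERNAL,cv2.CHAIN_APPROX_NONE)[0],key=len)
e=cv2.fitEllipse(cv2.convexHull(k));print(e,plane("wrist",e[0],.071,c).round(4))
print("bar",plane("wrist",(285.2,212.4),.114,c).round(4))
hsv=cv2.cvtColor(im,cv2.COLOR_BGR2HSV)
def cen(lo,hi):
    q=cv2.inRange(hsv,lo,hi);q[:145]=0;q[230:]=0;q[:,:270]=0;q[:,340:]=0;y,x=np.nonzero(q);return x.mean(),y.mean()
ctr=plane("wrist",e[0],.071,c)
for n,lo,hi in[("blue",(105,120,120),(118,255,255)),("green",(50,100,100),(80,255,255)),("red",(0,150,150),(8,255,255))]:
    p=plane("wrist",cen(lo,hi),.071,c)-ctr;print(n,p.round(4),np.degrees(np.arctan2(p[1],p[0])))
for n,uv,z in (("line top",(285.2,130+187/3.3),.114),("line bot",(285.2,130+283/3.3),.114)):print(n,plane("wrist",uv,z,c).round(4))
E
```

```text
((284.456787109375, 197.37437438964844), (90.06060028076172, 93.34367370605469), 87.42057800292969) [ 0.5643 -0.1662  0.071 ]
bar [ 0.5645 -0.1667  0.114 ]
blue [ 0.0344 -0.0064  0.    ] -10.510802812466578
green [0.0333 0.0083 0.    ] 14.027895671525851
red [0.026  0.0213 0.    ] 39.355646961722826
line top [ 0.5732 -0.1479  0.114 ]
line bot [ 0.5633 -0.1693  0.114 ]
```

```bash
python3 -m jog '[[[0.4,0.05,0.06,2,0,0,0],[0.4,0.05,0.06,5,0,0,0],[0.4,0.05,0.06,8,0,0,0],[0.4,0.05,0.06,11,0,0,0],[0.4,0.05,0.06,12.5,0,0,0],[0.4,0.05,0.06,13.1,0,0,0],[0.4,0.05,0.06,13.1,0,0,0],[0.4,0.05,0.06,13.1,0,0,0]]]' 60
python3 - <<'E'
from h import *
go((.5644,-.1665,.26),-25)
shot("wrist","w10.png")
E
```

```text
time: 13.5
tool_pos: [0.5649, -0.1677, 0.262]
tcp_rot: [2.649, 1.685, 0.002]
wrist_force: [0.5, -0.9, 1.2]
width: 0.599
t 13.5 pos [ 0.5649 -0.1677  0.262 ] w 0.599 f [ 0.5 -0.9  1.2] shift cm [ 0.08 -0.09  0.2 ]
turn [ 0.002 -0.    -0.002]
```

View pics/w10.png

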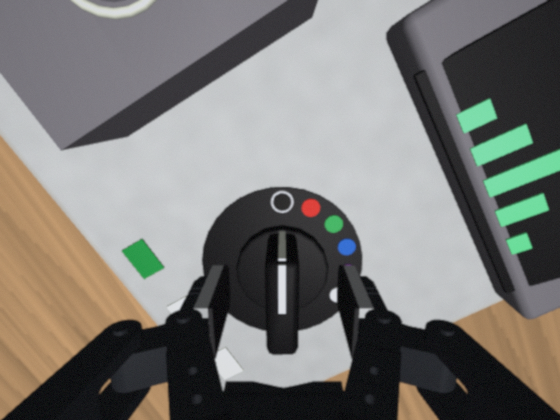

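The bar, centred at (283,300), sits between the fingers. Closing with 80 N.

```bash
python3 -m jog '[[[0.4,0.08,-0.03,0.2,0,0,0],[0.6,0.08,-0.03,0.2,0,0,0],[0.95,0.08,-0.03,0.2,0,0,0],[0.95,0.08,-0.03,0.2,0,0,0],[0.95,0.08,-0.03,0.2,0,0,0],[0.95,0.08,-0.03,0.2,0,0,0]]]' 80
python3 - <<'E'
from h import *
go((.5644,-.1665,.26),-25);print(bot.read_state()['torque'].round(3))
shot("wrist","w11.png")
E
```

```text
time: 14.3
tool_pos: [0.5647, -0.1668, 0.259]
tcp_rot: [2.65, 1.685, 0.001]
wrist_force: [1.8, -0.3, 1.0]
width: 0.148
t 14.3 pos [ 0.5647 -0.1668  0.259 ] w 0.148 f [ 1.8 -0.3  1. ] shift cm [ 0.01 -0.04 -0.1 ]
turn [ 0.001 -0.    -0.002]
[-0.119 -0.266  0.036]
```

View pics/w11.png

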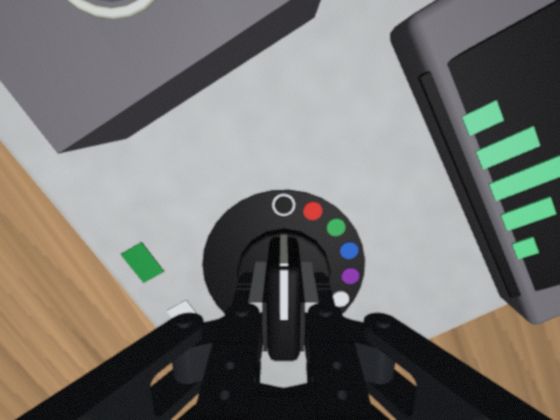

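The knob is gripped. I'll turn it click by click.

```bash
python3 -m jog '[[[0.95,0,0,0,0,0,0.07],[0.95,0,0,0,0,0,0.14],[0.95,0,0,0,0,0,0.21],[0.95,0,0,0,0,0,0.28],[0.95,0,0,0,0,0,0.35],[0.95,0,0,0,0,0,0.42],[0.95,0,0,0,0,0,0.42]]]' 80
python3 - <<'E'
from h import *
go((.5644,-.1665,.26),-49.06);print(bot.read_state()['torque'].round(3))
shot("wrist","w12.png")
E
```

```text
time: 15.22
tool_pos: [0.5651, -0.1671, 0.2591]
tcp_rot: [2.942, 1.095, 0.003]
wrist_force: [4.8, -2.1, -1.2]
width: 0.154
t 15.22 pos [ 0.5651 -0.1671  0.2591] w 0.154 f [ 4.8 -2.1 -1.2] shift cm [-0.01 -0.09 -0.09]
turn [ 0.003 -0.001 -0.002]
[-0.344 -0.61   0.112]
```

View pics/w12.png

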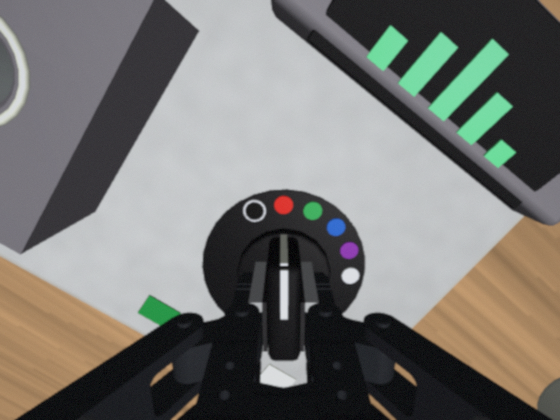

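The pointer now faces the red dot (284,205), and the 0.11 N·m torque agrees with the spring. Turning two more clicks.

```bash
python3 -m jog '[[[0.95,0,0,0,0,0,0.08],[0.95,0,0,0,0,0,0.16],[0.95,0,0,0,0,0,0.24],[0.95,0,0,0,0,0,0.32],[0.95,0,0,0,0,0,0.42],[0.95,0,0,0,0,0,0.42],[0.95,0,0,0,0,0,0.5],[0.95,0,0,0,0,0,0.58],[0.95,0,0,0,0,0,0.66],[0.95,0,0,0,0,0,0.74],[0.95,0,0,0,0,0,0.84],[0.95,0,0,0,0,0,0.84]]]' 80
python3 -m jog '[[[0.95,0,0,0,0,0,0],[0.95,0,0,0,0,0,0]]]' 80
python3 - <<'E'
from h import *
go((.5644,-.1665,.26),-97.0);print(bot.read_state()['torque'].round(3),bot.read_state()['q'].round(2))
im=shot("wrist","w13.png")
cv2.imwrite("pics/w13z.png",cv2.resize(im[170:350,180:390,::-1],None,fx=3.3,fy=3.3,interpolation=2))
shot("side","s13.png")
E
```

```text
time: 16.77
tool_pos: [0.5654, -0.1683, 0.2591]
tcp_rot: [3.131, -0.2, 0.007]
wrist_force: [5.5, -7.7, -3.4]
width: 0.147
time: 17.02
tool_pos: [0.5654, -0.1682, 0.2591]
tcp_rot: [3.131, -0.199, 0.007]
wrist_force: [6.0, -8.2, -2.9]
width: 0.15
t 17.02 pos [ 0.5654 -0.1682  0.2591] w 0.15 f [ 6.  -8.2 -2.9] shift cm [-0.13 -0.16 -0.09]
turn [ 0.004 -0.005 -0.004]
[-1.136 -0.892  0.189] [-0.33  0.23  1.93 -0.    0.97  1.37]
```

View pics/w13z.png

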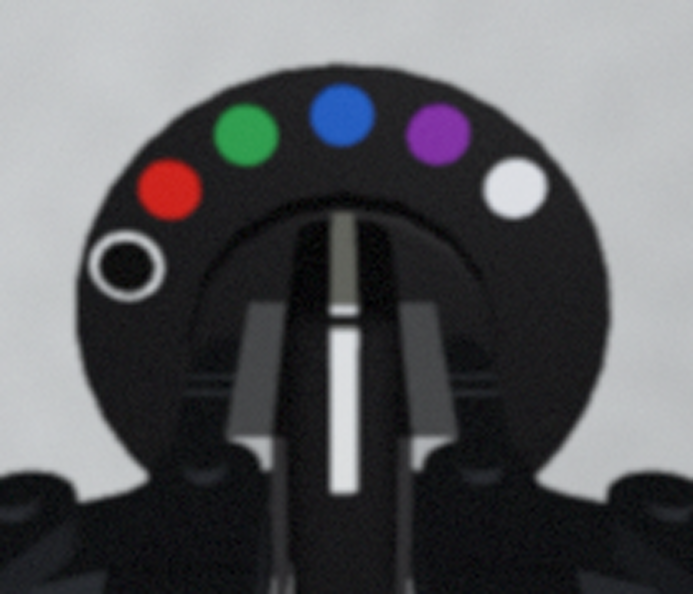

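View pics/s13.png

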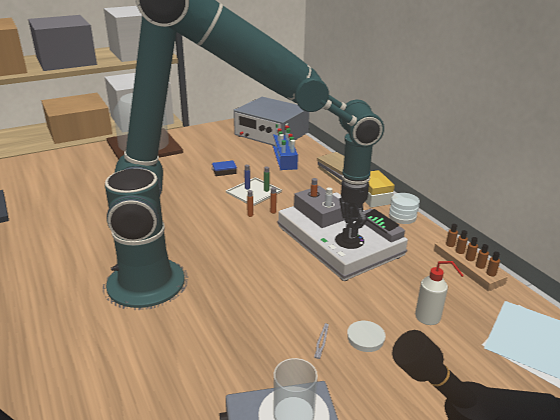

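The pointer line (x≈344 in the zoom) is in line with the blue dot (342,115), the third stop. The tool has turned about 1.26 rad, the amber vial is still seated, and everything else is where it was. Handing in.

```bash
python3 -c "
from workcell import bot
print(bot.finish_job());s=bot.read_state();print(s['time'],s['width'],s['torque'])"
```

```text
the job is handed in; nothing more can be done
None
the job is handed in; nothing more can be done
```

I stood the amber vial from the tray in the empty well and let go of it. I then turned the filter knob three clicks clockwise to the blue dot and handed in at about 17 s, still gripping it there at 80 N.

- **Vial:** it touched bottom at the height expected for a seated vial, with about 7 N of contact. After release it stands upright, level with the blank.
- **Knob:** the pointer lines up with the blue dot, and the tool turned about 1.26 rad. I stopped to check only at the first click, where it read 0.11 N·m against the spring. At the third stop it read 0.19 N·m, above the 0.13 N·m given for the spring. I put the difference down to about 10 N of sideways push from gripping slightly off the knob's axis, but did not check that.
- **Surroundings:** in the last side picture, the other vials and the things on the desk looked unmoved.
- **Disagreement:** the well position from the top and side cameras differed from the wrist camera's by 2–3 mm. I used the wrist camera's picture of the vial against the ring, and the vial went in with only small forces.

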